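# Bolt down the lid of the film box

## Task

The lid of the light-tight film box on the bench stands up on its light seal. Press the lid down and bolt it shut: lift the handle of the barrel bolt out of its notch, slide the bolt fully home through the keep plate in the end of the box, and drop the handle into the other notch. The keep is never set quite at the same height, so feel for the hole gently and do not force the bolt; leave the camera and film cans where they are.

Things in the scene. Friction and masses are not known exactly. Their poses are not given: they have to be found in the camera images.
- box: light-tight plywood box fixed on the bench, 170 (x) x 260 (y) mm. Two end cheeks, 18 mm thick and 142 mm high, stand at y = -130 to -112 and 112 to 130 mm; the hinged lid with the steel barrel bolt on it lies between them. Origin: centre of the underside, at bench height; x to the back, -x is the front, y along the bolt (the keep is in the -y cheek), z up.
- keep_mid (a point): middle of the height range of the keep, a 3 mm steel plate in the inner face of the -y cheek, (-45, -111, 108) mm in the box frame. Its hole, 20 mm wide (x) and 14 mm high for the 11 mm bolt, is in line with the bolt in x. The plate is set by hand on slotted screws: its hole's centre can be up to 9 mm above or below this point; it is not measured, so find it by feel.
- lid (a joint): lid hinge, rad: 0 = level (bolt's axis at x = -45, z = 108 mm in the box frame), positive = front up. On its sprung seal the lid stands at about 0.12 (bolt 14 mm up). Pressing at the bolt takes 0.5 N per mm, 12 N at the lowest keep (-0.08); stop at -0.10. Nothing else holds it: keep pressing while the bolt slides, e.g. on the raised knob. Bolted it rests between -0.08 and 0.095.
- lid_hinge (a point): middle of the lid's hinge axis (along y), at the back of the box, (70, 0, 96) mm in the box frame; the bolt's axis lies 115 mm in front of it. As the lid sinks, the upright knob comes about 0.5 mm to the front per mm that it goes down.
- bolt (a joint): slide of the bolt towards the keep (box -y), m: 0 to 0.0015 = drawn back at the start, 0.028 = fully shot, at its stop. It moves only with the handle lifted, with 1 to 2 N of friction. Its end meets the keep plate at about 0.006; past 0.009 it is in the hole.
- bolt_handle (a joint): turn of the bolt with its handle about the bolt's axis, rad: 0 = down in a notch, handle pointing to the front and 25 degrees up; over 0.85 = clear of the land between the notches, 1.13 = square to the lid, 1.40 = stop, leaning back. It falls by its own weight. The notches are 11 mm wide for the 7 mm stem, at bolt = 0 and bolt = 0.028.
- bolt_knob (a point): middle of the handle's steel knob, 15 mm thick and 26 mm long with round ends, 46 mm from the bolt's axis; at the start about (-82, -34, 146) mm in the box frame, 31 mm above the lid. Pinch it along y. It turns stiffly between the pads: turn the hand part of the way with it, or lift it with a fingertip from below.
- bolt_tip (a point): centre of the bolt's flat end that goes into the keep; steel rod 11 mm thick, 97 mm long, in a slotted steel barrel of 24 mm diameter screwed to the lid.
- camera: 35 mm camera, 70 x 138 x 83 mm, standing loose on the bench left of and behind the box; origin under its centre
- film_can_dark: black film can with grey lid, 34 mm wide, 50 mm high, standing loose beside the box's -y cheek; origin under its centre
- film_can_grey: grey film can with black lid, 34 mm wide, 50 mm high, standing loose beside the box's +y cheek; origin under its centre

How it is judged:
On the way, in this order (a step that is already met when the one before it is completed fails the run):
1. the handle is lifted out of its notch (value of joint bolt_handle above 0.9 rad), for 0.1 s.
2. the bolt is shot into the keep with the lid held down (value of joint bolt above 0.0245 m and value of joint lid below 0.105 rad), for 0.1 s.
At the end, for the whole second after the job is handed in: the bolt is fully shot through the keep (within 3.5 mm of its stop), its handle lies down in the far notch (within 0.2 rad), and so the lid is held down (hinge below 0.105 rad); the knob is released (all of step 2 and value of joint bolt_handle below 0.2 rad); the robot touches nothing.
It fails at once if the bolt is forced: its rod presses on the keep, or its handle on the land between the notches, with over 22 N (contact force between bolt_handle_c0 and anything else above 22 N or contact force between bolt_handle_c1 and lid_c1 above 22 N).
It fails at once if the camera or a film can is shifted by over 20 mm (distance of any of camera, film_can_dark, film_can_grey from where it was at the start of the episode above 0.02 m).
It also fails if it takes over 51 s, if anything falls off the work surface, if the arm or the gripper's body presses on something with over 40 N, if the wrist force passes 120 N, or if a joint passes its speed limit or range.

## Robot

A 6-joint arm with a two-finger parallel gripper is mounted at the origin on a cart in front of the work surface, level with it; the furniture and walls round the work are solid. World frame = base frame: x ahead of the robot, y to its left, z up, the work surface at z = 0. Lengths are in m, angles in rad, forces in N, time in s.
With the tool pointing down it reaches from about 0.325 to 0.925 m from the base axis. Payload 3.1 kg.
Tool frame: the origin (TCP) lies midway between the tips of the shut fingers; the grasp point (between the pads) lies 19 mm behind it; z points along the fingers, y is the line along which they close (so a half turn about z gives the same grasp; the last joint's range is limited). The gripper opens to 85 mm and grips with 20 to 120 N. Pads are 22 mm wide; open, the fingers measure 114 mm over their backs; the gripper's body (76 mm by 85 mm) begins 54 mm behind the grasp point. The pads swing forward as they close: fully open they stand 13 mm farther back than shut.
Start: joints at [-1.307, 0.217, 1.613, -0, 1.311, -0.112], TCP at [0.229, -0.581, 0.231] pointing down, gripper open.
Joint ranges: [-2.75, 2.75], [-0.78, 2.1], [0.31, 2.55], [-1.13, 4.27], [0.13, 2.63], [-2.58, 2.58]. Speed limits (rad/s): [2.79, 2.79, 3.14, 3.14, 3.14, 3.14].

## Interface

Orientations are given as a unit quaternion [w, x, y, z].
In Python, from bench import arm gives the robot as it stands.
- The arm moves only by the shell command python3 -m pendant 'ROWS' [FORCE]. ROWS is JSON, a list of rows, each a list of 3 entries, a list of its own where there are three numbers: the opening, from 0 (shut) to 1 (fully open), then the shift along the tool's x, y, z in cm, then the turn, a rotation vector about the tool's x, y, z in rad. In form: [[jaw, [dx, dy, dz], [ax, ay, az]], ...]. A call has 1 to 8 rows; each row is the pose to reach, as a shift and turn from the pose commanded when the call began, along the tool's axes at that moment; what a row does not reach only later rows make up. A row lasts 1/12 s, in which the tool goes at most 41.7 mm and 7.16 degrees, less where a joint would pass 70% of its speed; a pose out of reach is approached as far as the arm can. A call with a gripper value outside its range is refused whole. The fingers move at their own pace and stop on an object; FORCE is the grip in N (left out, the last holds). Time passes only in rows, so rows that repeat a pose let the fingers close. It gives the time, the measured TCP pose, the force, the opening and the grip force at its end, in the units of the state.
- arm.get_obs(): the state, without advancing time (a new reading comes with each control period).
- arm.grab_frame(name): name is "scene" or "top" or "wrist"; returns (picture, depth): 420x560x3 uint8, red, green, blue; 420x560 float32, m along the optical axis (not along the pixel's ray), 0 where there is no reading.
- arm.camera_model(name): a dict with "camera_matrix" (3x3 intrinsics, pixels), "camera_from_world" (4x4, takes a point from world to camera coordinates). Camera axes: x right, y down, z forward; pixel columns grow to the right and rows downward; lengths in m; the calibration is good to about 2 mm. A picture is of the moment at which its call begins: read the wrist's pose just before it. camera_model takes no time and is no camera call; for the wrist camera it gives the pose at the moment of the call.
- arm.sign_off(): hands the job in; it is judged then, once.
The state is a dict: "clock": time; "q": joint angles; "joint_vel": joint speeds; "joint_efforts": joint torques, N m; "position": TCP position; "orientation": TCP orientation; "ft_force": force on the tool from outside, world axes, zero at the start; "ft_torque": the same for the moment, N m; "width": finger opening in m; "grip_force": force on a finger pad.
Only numpy, scipy, OpenCV 4.12 (cv2) and the standard library are available. Lean on these libraries where they do the work, as an engineer would, in place of code of your own. Each camera call takes 0.05 s, during which the arm holds its last target. There are 200 camera calls.

## Working session

There is one attempt and no reset: what is moved stays moved. The work goes in short steps, Python scripts to look and compute and a shell command to move; the robot and the scene stay as the last step left them, time stands still between calls to the robot, and variables do not carry over. Pictures are saved under pics/ and viewed, at most 10 in all, crops included, and the job is handed in when it is done.

```bash
ls; mkdir -p pics; python3 - <<'E'
from bench import arm
import cv2,numpy as np
o=arm.get_obs(); print({k:np.round(v,3).tolist() for k,v in o.items()})
for n in ["scene","top"]:
    p,d=arm.grab_frame(n); cv2.imwrite(f"pics/{n}0.png",p[:,:,::-1]); np.save(f"pics/{n}0.npy",d)
    m=arm.camera_model(n); print(n,np.round(m["camera_matrix"],1).tolist(),np.round(m["camera_from_world"],4).tolist())
E
```

```text
pics
{'clock': 0.0, 'q': [-1.307, 0.218, 1.615, -0.0, 1.311, -0.112], 'joint_vel': [-0.001, 0.0, 0.0, -0.0, 0.0, -0.002], 'joint_efforts': [0.001, -39.685, -30.385, -0.0, 0.01, -0.0], 'position': [0.229, -0.581, 0.23], 'orientation': [-0.001, 0.982, 0.187, -0.0], 'ft_force': [-0.572, 0.741, 0.164], 'ft_torque': [-0.037, 0.024, -0.052], 'grip_force': 0.0, 'width': 0.085}
scene [[398.5, 0.0, 281.1], [0.0, 398.5, 203.3], [0.0, 0.0, 1.0]] [[0.841, -0.541, -0.0022, -0.4602], [-0.4234, -0.6557, -0.6251, 0.2959], [0.3368, 0.5267, -0.7805, 0.7696], [0.0, 0.0, 0.0, 1.0]]
top [[514.7, 0.0, 274.6], [0.0, 514.7, 206.6], [0.0, 0.0, 1.0]] [[-0.0209, -0.9997, -0.0144, -0.0118], [-0.998, 0.0218, -0.0593, 0.5462], [0.0596, 0.0131, -0.9981, 1.2452], [0.0, 0.0, 0.0, 1.0]]
```

View pics/top0.png

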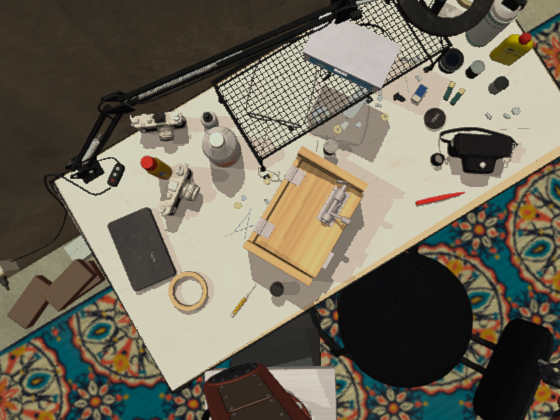

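View pics/scene0.png

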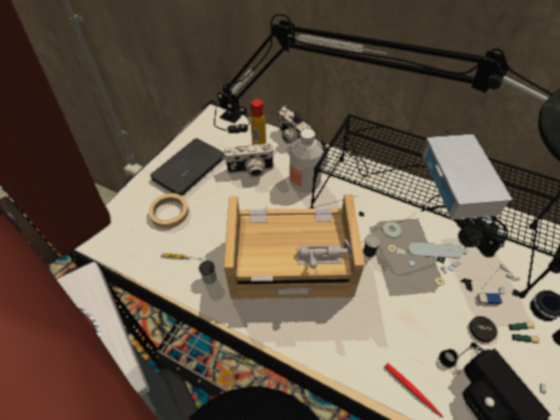

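The top view shows the box with one cheek at (335,168) and the other at (278,262). The hinges are on the left at (265,228) and (300,170), and the bolt is at (333,205). The grey-lidded dark can at (330,147) marks the -y cheek, which is the upper right one.

```bash
cat > h.py <<'E'
import numpy as np,cv2
from bench import arm
from scipy.spatial.transform import Rotation as R
def cloud(d,m):
    K=m["camera_matrix"];T=np.linalg.inv(m["camera_from_world"])
    v,u=np.mgrid[:d.shape[0],:d.shape[1]]
    P=np.stack([(u-K[0,2])/K[0,0]*d,(v-K[1,2])/K[1,1]*d,d],-1)
    return P@T[:3,:3].T+T[:3,3]
def pix(p,m):
    c=m["camera_from_world"]@np.append(p,1); q=m["camera_matrix"]@c[:3]; return q[:2]/q[2]
E
python3 - <<'E'
from h import *
p=cv2.imread("pics/top0.png"); d=np.load("pics/top0.npy"); W=cloud(d,arm.camera_model("top"))
roi=np.zeros(d.shape,bool); roi[140:295,240:375]=1
z=W[...,2]
m=roi&(z>.134)&(z<.15)
n,l,s,c=cv2.connectedComponentsWithStats(m.astype(np.uint8))
for i in range(1,n):
    if s[i,4]>30:
        q=W[l==i]; r=cv2.minAreaRect((q[:,:2]*1000).astype(np.float32)); print(s[i],c[i],q.mean(0),r,np.round(cv2.boxPoints(r)).tolist())
cv2.imwrite("pics/crop.png",cv2.resize(p[140:295,240:375],None,fx=4,fy=4,interpolation=cv2.INTER_CUBIC)[:600])
E
```

```text
[298 146  70  45 666] [332.44294294 168.19219219] [ 0.62050594 -0.15461321  0.14244158] ((620.2992553710938, -154.36888122558594), (170.05404663085938, 20.41533088684082), 58.50178909301758) [[567.0, -222.0], [585.0, -232.0], [673.0, -87.0], [656.0, -77.0]]
[334 190  11  10  37] [339.10810811 194.18918919] [ 0.56306804 -0.16854212  0.1354839 ] ((562.9326782226562, -167.7555694580078), (12.537266731262207, 20.793947219848633), 43.68437576293945) [[551.0, -165.0], [566.0, -180.0], [575.0, -171.0], [560.0, -156.0]]
[332 214  14  11  38] [338.76315789 217.68421053] [ 0.51075454 -0.1654852   0.14256278] ((510.3830871582031, -167.03721618652344), (35.030338287353516, 7.911276340484619), 47.42349624633789) [[496.0, -177.0], [501.0, -183.0], [525.0, -157.0], [519.0, -151.0]]
[243 240  70  46 644] [277.33229814 262.72204969] [ 0.41502306 -0.0283655   0.14255225] ((415.28521728515625, -27.725807189941406), (169.67901611328125, 18.06861686706543), 58.419490814208984) [[363.0, -95.0], [379.0, -105.0], [467.0, 40.0], [452.0, 49.0]]
```

View pics/crop.png

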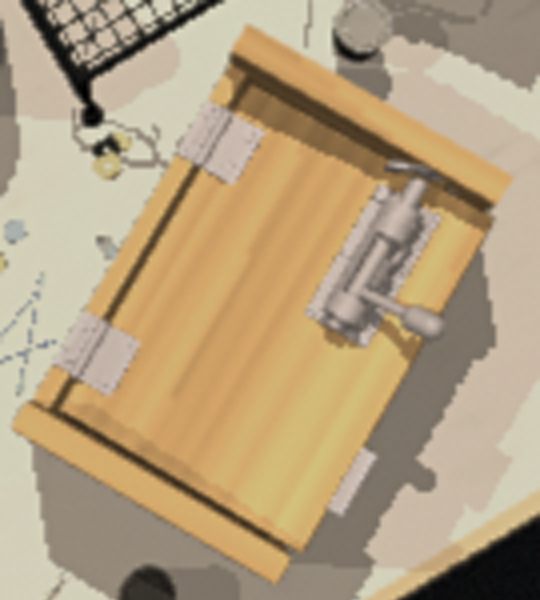

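```bash
cat >> h.py <<'E'
A=np.deg2rad(58.46); C=np.array([.5178,-.0910,0.])
Rb=R.from_euler('z',A).as_matrix()
def b2w(p): return C+Rb@(np.array(p)/1000)      # box mm -> world m
def w2b(p): return (Rb.T@(np.array(p)-C))*1000
def knob(h,th,y=-34):                            # knob centre in box mm
    B=np.array([70-115*np.cos(th)+12*np.sin(th),96+12*np.cos(th)+115*np.sin(th)])
    a=np.deg2rad(25)+h+th
    return np.array([B[0]-46*np.cos(a),y,B[1]+46*np.sin(a)])
def Rt(beta):                                    # hand leaning to the front by beta (deg)
    b=np.deg2rad(beta); return Rb@np.array([[np.cos(b),0,np.sin(b)],[0,-1,0],[np.sin(b),0,-np.cos(b)]])
def Rt_(beta):
    b=np.deg2rad(beta); tx=[np.cos(b),0,np.sin(b)];tz=[np.sin(b),0,-np.cos(b)]
    return Rb@np.array([tx,[0,-1,0],tz]).T
def go(G,beta,base=None):
    """base: (G,beta) commanded before, else measured pose; prints shift cm and turn"""
    T=lambda G,b:(b2w(G)+.019*Rt_(b)[:,2],Rt_(b))
    if base is None:
        o=arm.get_obs(); p0=np.array(o["position"]);q=o["orientation"];R0=R.from_quat([q[1],q[2],q[3],q[0]]).as_matrix()
    else: p0,R0=T(*base)
    p1,R1=T(G,beta)
    print(np.round(R0.T@(p1-p0)*100,2).tolist(),np.round(R.from_matrix(R0.T@R1).as_rotvec(),3).tolist())
def state():
    o=arm.get_obs(); q=o["orientation"];M=R.from_quat([q[1],q[2],q[3],q[0]]).as_matrix()
    print("t",round(o["clock"],2),"G",np.round(w2b(np.array(o["position"])-.019*M[:,2]),1),"err",np.round(np.rad2deg(R.from_matrix(Rt_(0).T@M).as_rotvec()),1),"Fbox",np.round(Rb.T@np.array(o["ft_force"]),1),"w",round(o["width"]*1e3,1),"grip",round(o["grip_force"],1),"q",np.round(o["q"],2))
E
python3 - <<'E'
from h import *
print(knob(0,.12),b2w(knob(0,.12)),pix(b2w(knob(0,.12)),arm.camera_model("top")))
state()
go([-100,-34,220],0)
E
```

```text
[-81.79953774 -34.         145.97206509] [ 0.50398853 -0.1785009   0.14597207] [344.95874759 220.57431814]
t 0.1 G [-568.3  -10.2  249. ] err [ 0.1  0.1 36.9] Fbox [-0.3 -0.6 -0.3] w 85.4 grip 0.0 q [-1.31  0.22  1.61 -0.    1.31 -0.11]
[38.87, -26.22, 2.97] [-0.002, -0.001, -0.645]
```

```bash
python3 -m pendant '[[1,[4,-2.5,0],[0,0,-0.1]],[1,[8,-5,0],[0,0,-0.2]],[1,[12,-7.5,0],[0,0,-0.3]],[1,[16,-10,0],[0,0,-0.4]],[1,[20,-13,0],[0,0,-0.5]],[1,[23,-15.5,0],[0,0,-0.6]],[1,[26,-18,0],[0,0,-0.645]],[1,[28,-19,0],[0,0,-0.645]]]'; python3 -c "
from h import *
state();go([-100,-34,220],30)"
```

```text
clock: 0.77
position: [0.417, -0.3039, 0.2307]
orientation: [-0.001, 0.872, 0.489, -0.0]
ft_force: [1.2, -0.2, -0.0]
width: 0.0856
grip_force: 0.0
t 0.77 G [-234.2  -25.5  249.7] err [ 0.1  0.  -0.1] Fbox [ 0.5 -1.1 -0. ] w 85.6 grip 0.0 q [-0.77 -0.02  1.87 -0.    1.29 -0.22]
[14.37, 0.88, 2.72] [-0.002, 0.523, 0.001]
```

```bash
python3 -m pendant '[[1,[3,0.2,0.4],[0,0.1,0]],[1,[6,0.4,0.8],[0,0.2,0]],[1,[9,0.6,1.3],[0,0.3,0]],[1,[12,0.8,2],[0,0.4,0]],[1,[14,0.9,2.5],[0,0.5,0]],[1,[14.4,0.9,2.7],[0,0.523,0]],[1,[14.4,0.9,2.7],[0,0.523,0]]]'; python3 -c "
from h import *
state()
m=arm.camera_model('wrist');p,d=arm.grab_frame('wrist');cv2.imwrite('pics/w1.png',p[:,:,::-1]);np.save('pics/w1.npy',d)
import pickle;pickle.dump(m,open('pics/w1.pkl','wb'));print(pix(b2w(knob(0,.12)),m))
go(knob(0,.12),30)"
```

```text
clock: 1.35
position: [0.4984, -0.1876, 0.2019]
orientation: [-0.128, 0.843, 0.471, 0.224]
ft_force: [-0.5, 1.0, -0.4]
width: 0.0851
grip_force: 0.0
t 1.35 G [-101.9  -34.1  218.4] err [ 0.3 29.9  0.1] Fbox [ 0.6  0.9 -0.4] w 85.1 grip 0.0 q [-0.78  0.08  1.91  0.52  1.33 -0.4 ]
[281.50699639 256.51646969]
[-1.89, -0.07, 7.4] [-0.002, 0.002, -0.001]
```

View pics/w1.png

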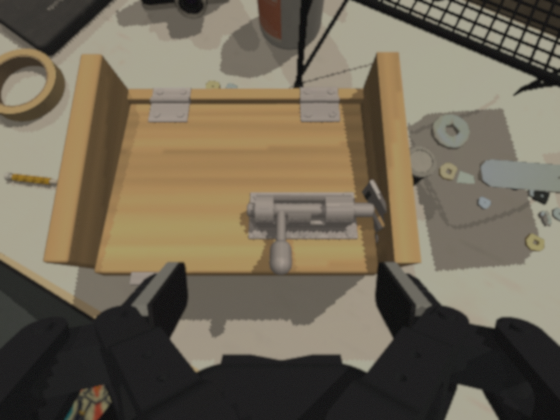

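The knob is at (282,257), where I predicted it, so the frame is good. Descending and pinching.

```bash
python3 -m pendant '[[1,[-1.9,0,0],[0,0,0]],[1,[-1.9,-0.1,3],[0,0,0]],[1,[-1.9,-0.1,5.5],[0,0,0]],[1,[-1.9,-0.1,7.2],[0,0,0]],[1,[-1.9,-0.1,7.4],[0,0,0]],[1,[-1.9,-0.1,7.4],[0,0,0]]]'; python3 -c "
from h import *
state()"; python3 -m pendant '[[0.5,[0,0,0],[0,0,0]],[0.3,[0,0,0],[0,0,0]],[0,[0,0,0],[0,0,0]],[0,[0,0,0],[0,0,0]],[0,[0,0,0],[0,0,0]],[0,[0,0,0],[0,0,0]],[0,[0,0,0],[0,0,0]],[0,[0,0,0],[0,0,0]]]' 40;  python3 -c "
from h import *
state()"
```

```text
clock: 1.9
position: [0.5095, -0.1701, 0.1306]
orientation: [-0.127, 0.843, 0.472, 0.225]
ft_force: [-0.3, -0.6, 0.9]
width: 0.0852
grip_force: 0.0
t 1.9 G [-81.2 -34.3 147.1] err [ 0.1 29.9 -0.1] Fbox [-0.7 -0.1  0.9] w 85.2 grip 0.0 q [-0.74  0.18  1.95  0.56  1.18 -0.45]
clock: 2.57
position: [0.5097, -0.1707, 0.1308]
orientation: [-0.126, 0.843, 0.472, 0.225]
ft_force: [-0.6, -2.1, 1.2]
width: 0.0132
grip_force: 38.9
t 2.57 G [-81.7 -34.8 147.3] err [-0.  29.9 -0. ] Fbox [-2.1 -0.6  1.2] w 13.2 grip 38.9 q [-0.74  0.18  1.95  0.56  1.18 -0.45]
```

```bash
python3 -c "
from h import *
for i in range(1,9): go(knob(1.15*i/8,.12),30-30*i/8,(knob(0,.12),30))"
```

```text
[0.48, 0.0, -0.27] [0.0, -0.065, 0.0]
[0.99, 0.0, -0.46] [0.0, -0.131, -0.0]
[1.52, 0.0, -0.57] [0.0, -0.196, -0.0]
[2.06, -0.0, -0.59] [0.0, -0.262, -0.0]
[2.6, -0.0, -0.53] [-0.0, -0.327, -0.0]
[3.11, 0.0, -0.37] [-0.0, -0.393, 0.0]
[3.6, -0.0, -0.14] [-0.0, -0.458, -0.0]
[4.04, 0.0, 0.17] [-0.0, -0.524, -0.0]
```

```bash
python3 -m pendant '[[0,[0.25,0,-0.14],[0,-0.035,0]],[0,[0.48,0,-0.27],[0,-0.065,0]],[0,[0.74,0,-0.37],[0,-0.1,0]],[0,[0.99,0,-0.46],[0,-0.131,0]],[0,[1.25,0,-0.52],[0,-0.165,0]],[0,[1.52,0,-0.57],[0,-0.196,0]],[0,[1.52,0,-0.57],[0,-0.196,0]]]' 40; python3 -c "
from h import *
state();print(knob(1.15*3/8,.12))
for i in range(4,9): go(knob(1.15*i/8,.12),30-30*i/8,(knob(1.15*3/8,.12),30*5/8))"
```

```text
clock: 3.15
position: [0.515, -0.1624, 0.1437]
orientation: [-0.078, 0.861, 0.483, 0.14]
ft_force: [-3.4, -5.1, 1.2]
width: 0.0129
grip_force: 39.6
t 3.15 G [-68.4 -35.  161.7] err [-0.1 18.5 -0.2] Fbox [-6.1  0.2  1.2] w 12.9 grip 39.6 q [-0.62  0.12  1.93  0.36  1.14 -0.23]
[-68.06908383 -34.         160.07666837]
[0.53, -0.0, -0.13] [-0.0, -0.065, 0.0]
[1.06, -0.0, -0.16] [-0.0, -0.131, 0.0]
[1.6, 0.0, -0.12] [-0.0, -0.196, 0.0]
[2.12, -0.0, 0.02] [-0.0, -0.262, 0.0]
[2.61, -0.0, 0.23] [-0.0, -0.327, 0.0]
```

```bash
python3 -m pendant '[[0,[0.27,0,-0.06],[0,-0.035,0]],[0,[0.53,0,-0.12],[0,-0.065,0]],[0,[1.06,0,-0.13],[0,-0.131,0]],[0,[1.6,0,-0.08],[0,-0.196,0]],[0,[2.12,0,0.08],[0,-0.262,0]],[0,[2.61,0,0.3],[0,-0.325,0]],[0,[2.61,0,0.3],[0,-0.325,0]],[0,[2.61,0,0.3],[0,-0.325,0]]]' 40; python3 -c "
from h import *
state();print(knob(1.15,.12))
p,d=arm.grab_frame('wrist');cv2.imwrite('pics/w2.png',p[:,:,::-1])"
```

```text
clock: 3.82
position: [0.5289, -0.1391, 0.1487]
orientation: [-0.001, 0.872, 0.489, 0.001]
ft_force: [0.6, -2.3, 0.0]
width: 0.0132
grip_force: 40.9
t 3.82 G [-35.3 -34.7 167.7] err [-0.   0.2 -0.2] Fbox [-1.6 -1.7  0. ] w 13.2 grip 40.9 q [-0.39  0.14  1.87  0.    1.13  0.16]
[-36.52086219 -34.         167.25874378]
```

View pics/w2.png

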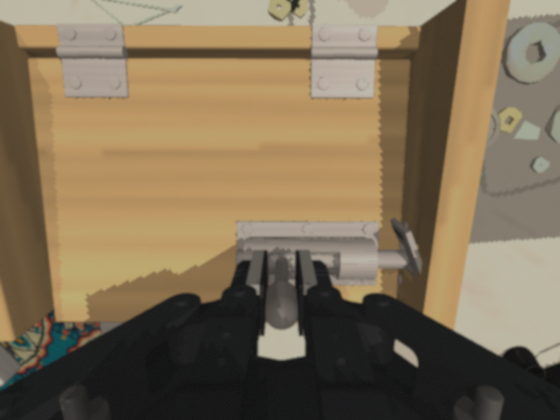

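The wrist view shows the knob upright between the pads at (282,305), over the barrel. The bolt end near (400,260) is short of the keep. Next I press to about +10 mm and slide up to near the plate.

```bash
python3 -m pendant '[[0,[-0.1,0,0.2],[0,0,0]],[0,[-0.2,0,0.4],[0,0,0]],[0,[-0.2,0.15,0.4],[0,0,0]],[0,[-0.2,0.3,0.4],[0,0,0]],[0,[-0.2,0.4,0.4],[0,0,0]],[0,[-0.2,0.4,0.4],[0,0,0]],[0,[-0.2,0.4,0.4],[0,0,0]]]' 50; python3 -c "
from h import *
state()"; python3 -m pendant '[[0,[0,0.05,0],[0,0,0]],[0,[0,0.1,0],[0,0,0]],[0,[0,0.1,0],[0,0,0]],[0,[0,0.1,0],[0,0,0]]]'; python3 -c "
from h import *
state()"
```

```text
clock: 4.45
position: [0.5297, -0.1426, 0.1442]
orientation: [-0.002, 0.873, 0.488, -0.0]
ft_force: [-4.4, 2.2, 3.3]
width: 0.0133
grip_force: 48.8
t 4.45 G [-37.8 -37.2 163.2] err [ 0.2  0.1 -0. ] Fbox [-0.4  4.8  3.3] w 13.3 grip 48.8 q [-0.39  0.15  1.87  0.    1.13  0.16]
clock: 4.78
position: [0.53, -0.1428, 0.1441]
orientation: [-0.003, 0.873, 0.488, -0.001]
ft_force: [-5.9, 3.1, 4.7]
width: 0.0131
grip_force: 48.9
t 4.78 G [-37.8 -37.6 163.1] err [ 0.3  0.1 -0. ] Fbox [-0.4  6.7  4.7] w 13.1 grip 48.9 q [-0.39  0.15  1.86  0.    1.13  0.16]
```

```bash
python3 - <<'E'
from h import *
m=arm.camera_model('wrist');p,d=arm.grab_frame('wrist');W=cloud(d,m)
wb=((W-C)@Rb)*1000
state()
p=p[:,:,::-1].copy()
cv2.imwrite('pics/w3.png',cv2.resize(p[200:350,200:440],None,fx=3.3,fy=3.3,interpolation=cv2.INTER_CUBIC))
# bolt end / keep / stem points, box mm
for v in range(236,330,6): print(v,[ (np.round(wb[v,u]).astype(int).tolist()) for u in (276,282,288)])
for h in (.6,.9,1.15,1.3):
    k=knob(h,.087,-37);B=knob(h,.087,-37);a=np.deg2rad(25)+h+.087
    top=k+13*np.array([-np.cos(a),0,np.sin(a)]);s=k-32*np.array([-np.cos(a),0,np.sin(a)])
    print(h,pix(b2w(top),m),pix(b2w(k),m),pix(b2w(s),m))
print("rod/keep row",[ (u,np.round(wb[259,u]).astype(int).tolist()) for u in range(370,425,4)])
print("bolt tip at start", pix(b2w([-44,-105,118]),m))
E
```

```text
t 4.83 G [-37.8 -37.6 163.1] err [ 0.3  0.1 -0. ] Fbox [-0.   6.7  3.8] w 13.3 grip 48.9 q [-0.39  0.15  1.86  0.    1.13  0.16]
236 [[-32, -34, 116], [-32, -38, 116], [-32, -41, 116]]
242 [[-33, -35, 122], [-33, -38, 122], [-33, -41, 123]]
248 [[-36, -35, 126], [-35, -38, 126], [-36, -41, 125]]
254 [[-41, -35, 121], [-40, -38, 123], [-41, -41, 122]]
260 [[-42, -35, 127], [-41, -38, 128], [-43, -41, 124]]
266 [[-42, -35, 134], [-42, -38, 136], [-52, -42, 113]]
272 [[-43, -35, 140], [-42, -38, 143], [-49, -41, 127]]
278 [[-43, -35, 146], [-42, -38, 148], [-62, -42, 110]]
284 [[-39, -35, 160], [-39, -38, 160], [-39, -41, 159]]
290 [[-40, -35, 163], [-39, -38, 165], [-40, -41, 163]]
296 [[-39, -36, 170], [-39, -38, 170], [-40, -41, 168]]
302 [[-41, -36, 171], [30, -38, 286], [-41, -41, 171]]
308 [[-41, -36, 175], [-42, -38, 175], [-42, -40, 174]]
314 [[-44, -36, 175], [-44, -38, 175], [-43, -40, 176]]
320 [[-45, -36, 177], [-46, -38, 176], [-45, -40, 177]]
326 [[-49, -36, 176], [-48, -38, 177], [-49, -41, 175]]
0.6 [279.43164435 359.40609689] [279.69381549 331.21965765] [280.2116952  275.54158043]
0.9 [279.25719159 333.63493243] [279.58323755 311.33874536] [280.19076545 269.79381873]
1.15 [279.20943391 301.82456693] [279.55744358 288.32117407] [280.1880492  263.85255621]
1.3 [279.23204501 279.76949869] [279.57505093 272.70557475] [280.19312979 259.9767502 ]
rod/keep row [(370, [-41, -85, 129]), (374, [-43, -89, 123]), (378, [-43, -91, 123]), (382, [-43, -94, 123]), (386, [-43, -96, 123]), (390, [-43, -98, 123]), (394, [-43, -101, 123]), (398, [-44, -103, 122]), (402, [-43, -105, 122]), (406, [-43, -107, 123]), (410, [-43, -109, 124]), (414, [-39, -107, 132]), (418, [-39, -109, 133]), (422, [-38, -111, 134])]
bolt tip at start [398.88694649 256.95818924]
```

View pics/w3.png

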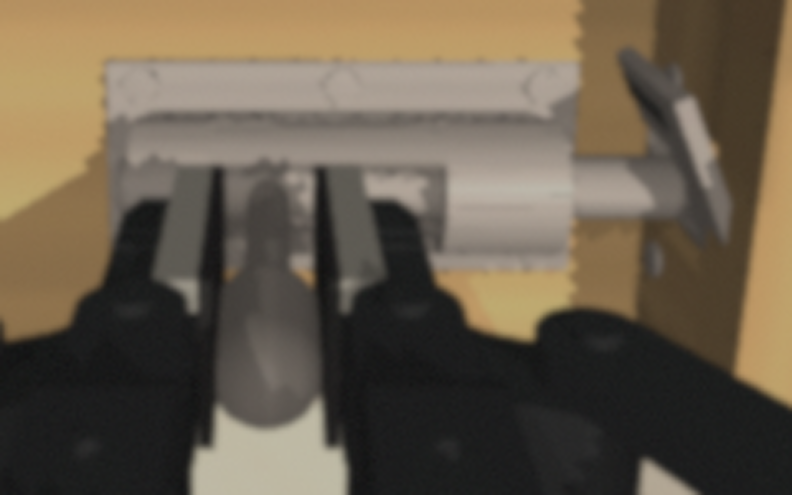

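The crop shows the rod end at about (685,190), right at the keep plate. The knob is upright but slightly short of square, at h≈1.0. I'll lean the handle back a little, then sweep the lid down with a light push.

```bash
python3 -m pendant '[[0,[0.15,-0.05,0],[0,0,0]],[0,[0.3,-0.05,0.05],[0,0,0]],[0,[0.3,0,0.05],[0,0,0]],[0,[0.3,0,0.05],[0,0,0]]]'; python3 -c "
from h import *
state()"; python3 -m pendant '[[0,[-0.03,0,0.05],[0,0,0]],[0,[-0.05,0,0.1],[0,0,0]],[0,[-0.05,0,0.1],[0,0,0]]]'; python3 -c "
from h import *
state()";  python3 -m pendant '[[0,[-0.03,0,0.05],[0,0,0]],[0,[-0.05,0,0.1],[0,0,0]],[0,[-0.05,0,0.1],[0,0,0]]]'; python3 -c "
from h import *
state()"
```

```text
clock: 5.17
position: [0.5311, -0.1413, 0.1437]
orientation: [-0.002, 0.872, 0.489, -0.002]
ft_force: [-7.3, 0.2, 5.4]
width: 0.0135
grip_force: 49.0
t 5.17 G [-35.9 -37.7 162.7] err [ 0.3 -0.1 -0.1] Fbox [-3.6  6.3  5.4] w 13.5 grip 49.0 q [-0.39  0.15  1.86 -0.    1.13  0.16]
clock: 5.42
position: [0.5311, -0.1418, 0.1428]
orientation: [-0.002, 0.872, 0.489, -0.001]
ft_force: [-6.3, 0.8, 4.0]
width: 0.0135
grip_force: 49.0
t 5.42 G [-36.4 -38.  161.8] err [ 0.2 -0.  -0. ] Fbox [-2.6  5.8  4. ] w 13.5 grip 49.0 q [-0.39  0.15  1.86  0.    1.13  0.16]
clock: 5.67
position: [0.5313, -0.1424, 0.1419]
orientation: [-0.001, 0.872, 0.489, -0.001]
ft_force: [-6.5, 0.7, 2.9]
width: 0.0131
grip_force: 48.9
t 5.67 G [-36.7 -38.4 160.9] err [ 0.2 -0.  -0. ] Fbox [-2.8  5.9  2.9] w 13.1 grip 48.9 q [-0.39  0.16  1.86  0.    1.13  0.16]
```

```bash
S='from h import *;state()'; python3 -m pendant '[[0,[-0.03,0.05,0.05],[0,0,0]],[0,[-0.05,0.05,0.1],[0,0,0]],[0,[-0.05,0.05,0.1],[0,0,0]]]'>/dev/null; python3 -c "$S"; python3 -m pendant '[[0,[-0.03,0,0.05],[0,0,0]],[0,[-0.05,0,0.1],[0,0,0]],[0,[-0.05,0,0.1],[0,0,0]]]'>/dev/null; python3 -c "$S";  python3 -m pendant '[[0,[-0.03,0,0.05],[0,0,0]],[0,[-0.05,0,0.1],[0,0,0]],[0,[-0.05,0,0.1],[0,0,0]]]' >/dev/null; python3 -c "$S"
```

```text
t 5.92 G [-37.  -39.7 159.9] err [ 0.1  0.  -0. ] Fbox [-2.6  2.3  0.3] w 13.0 grip 48.7 q [-0.39  0.16  1.86  0.    1.12  0.16]
t 6.17 G [-37.1 -40.3 159.1] err [-0.   0.1 -0. ] Fbox [-1.9  2.6  1.2] w 13.0 grip 48.9 q [-0.39  0.16  1.86  0.    1.12  0.16]
t 6.42 G [-37.3 -40.7 158.7] err [-0.1  0.1 -0. ] Fbox [-2.3  1.   3.4] w 13.2 grip 49.0 q [-0.39  0.16  1.86  0.    1.12  0.16]
```

```bash
S='from h import *;state()'; python3 -m pendant '[[0,[0,0.1,0],[0,0,0]],[0,[0,0.2,0],[0,0,0]],[0,[0,0.2,0],[0,0,0]]]'>/dev/null; python3 -c "$S"; python3 -m pendant '[[0,[0,0.1,0],[0,0,0]],[0,[0,0.1,0],[0,0,0]],[0,[0,0.1,0],[0,0,0]]]'>/dev/null; python3 -c "$S"
```

```text
t 6.67 G [-37.2 -42.7 158.6] err [-0.1  0.1 -0. ] Fbox [-2.6  1.6  3.4] w 13.1 grip 49.0 q [-0.39  0.16  1.86  0.    1.12  0.16]
t 6.92 G [-37.2 -43.6 158.5] err [-0.1  0.1 -0. ] Fbox [-2.9  0.6  4.2] w 13.0 grip 49.0 q [-0.39  0.17  1.86  0.    1.12  0.16]
```

```bash
S='from h import *;state()'; python3 -m pendant '[[0,[0,0.1,0],[0,0,0]],[0,[0,0.2,0],[0,0,0]],[0,[0,0.3,0],[0,0,0]],[0,[0,0.3,0],[0,0,0]]]'>/dev/null; python3 -c "$S"; python3 - <<'E'
from h import *
m=arm.camera_model('wrist');p,d=arm.grab_frame('wrist');wb=((cloud(d,m)-C)@Rb)*1000
p=p[:,:,::-1].copy()
cv2.imwrite('pics/w4.png',cv2.resize(p[200:350,200:440],None,fx=3.3,fy=3.3,interpolation=cv2.INTER_CUBIC))
print([(v,np.round(wb[v,380]).astype(int).tolist()) for v in range(240,275,3)])
E
```

```text
t 7.25 G [-37.2 -46.5 158.4] err [-0.   0.1 -0. ] Fbox [-2.6  0.4  4.7] w 12.9 grip 49.0 q [-0.39  0.17  1.85  0.    1.12  0.16]
[(240, [-38, -107, 100]), (243, [-40, -107, 101]), (246, [-42, -107, 100]), (249, [-40, -104, 110]), (252, [-39, -102, 116]), (255, [-41, -102, 116]), (258, [-42, -102, 118]), (261, [-44, -102, 119]), (264, [-46, -102, 119]), (267, [-48, -103, 117]), (270, [-61, -111, 94]), (273, [-64, -112, 92])]
```

View pics/w4.png

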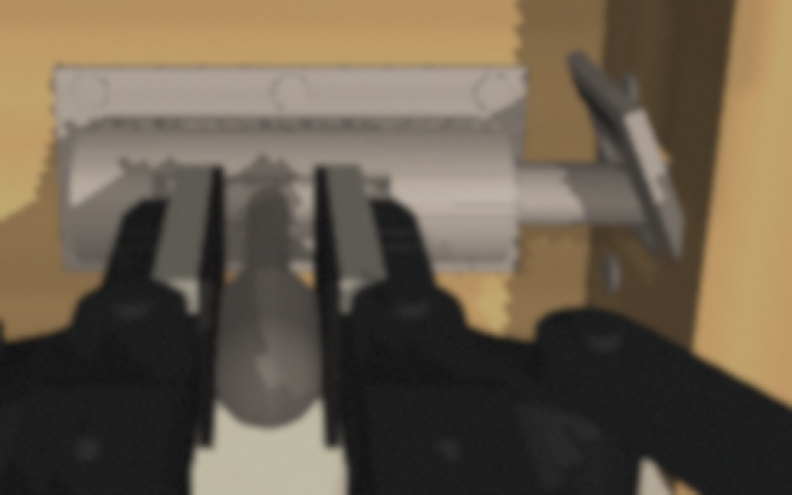

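The barrel has moved left relative to the hand while the knob stayed centred between the pads. The rod's end now disappears into the keep at (640,190), so it has entered the hole. Sliding on.

```bash
S='from h import *;state()'; python3 -m pendant '[[0,[0,0.15,0],[0,0,0]],[0,[0,0.3,0],[0,0,0]],[0,[0,0.45,0],[0,0,0]],[0,[0,0.6,0],[0,0,0]],[0,[0,0.6,0],[0,0,0]]]'>/dev/null; python3 -c "$S"; python3 -m pendant '[[0,[0,0.15,0],[0,0,0]],[0,[0,0.3,0],[0,0,0]],[0,[0,0.45,0],[0,0,0]],[0,[0,0.6,0],[0,0,0]],[0,[0,0.6,0],[0,0,0]]]'>/dev/null; python3 -c "$S"
```

```text
t 7.72 G [-37.2 -52.6 158.3] err [-0.   0.1 -0. ] Fbox [-1.5  0.7  4.9] w 13.0 grip 49.1 q [-0.4   0.18  1.84  0.    1.12  0.15]
t 8.13 G [-37.2 -58.5 158.3] err [-0.   0.1 -0. ] Fbox [-2.  -0.1  4.3] w 13.3 grip 49.1 q [-0.4   0.2   1.82  0.    1.12  0.15]
```

```bash
S='from h import *;state()'; python3 -m pendant '[[0,[0,0.1,0],[0,0,0]],[0,[0,0.2,0],[0,0,0]],[0,[0,0.2,0],[0,0,0]]]'>/dev/null; python3 -c "$S"; python3 -m pendant '[[0,[0,0.1,0],[0,0,0]],[0,[0,0.2,0],[0,0,0]],[0,[0,0.2,0],[0,0,0]]]'>/dev/null; python3 -c "$S"; python3 -m pendant '[[0,[0,0.1,0],[0,0,0]],[0,[0,0.15,0],[0,0,0]],[0,[0,0.15,0],[0,0,0]]]'>/dev/null; python3 -c "$S"
```

```text
t 8.38 G [-37.2 -60.3 158.3] err [-0.   0.1 -0. ] Fbox [-2.2  1.   5. ] w 13.2 grip 49.1 q [-0.4   0.2   1.82  0.    1.12  0.15]
t 8.63 G [-37.3 -61.3 158. ] err [ 0.1  0.1 -0. ] Fbox [-2.7  3.6  6.3] w 13.4 grip 49.1 q [-0.4   0.2   1.81  0.    1.13  0.15]
t 8.88 G [-37.3 -61.5 157.4] err [ 0.3  0.1 -0. ] Fbox [-2.9  5.7  5.1] w 13.2 grip 49.2 q [-0.4   0.21  1.81  0.    1.13  0.15]
```

Reached the stop at y≈-61.4. Now I ease off and swing the handle forward.

```bash
python3 -m pendant '[[0,[0,-0.1,0],[0,0,0]],[0,[0,-0.15,0],[0,0,0]],[0,[0,-0.15,0],[0,0,0]]]'>/dev/null; python3 -c "
from h import *
state()
for i in range(1,9): go(knob(1.2-.9*i/8,.05),25*i/8,(knob(1.2,.05),0))"
```

```text
t 9.13 G [-37.2 -61.3 157.9] err [ 0.1  0.1 -0. ] Fbox [-1.3  3.4  5.8] w 13.2 grip 49.1 q [-0.4   0.2   1.81  0.    1.13  0.15]
[-0.41, 0.0, -0.03] [-0.0, 0.055, -0.0]
[-0.83, 0.0, -0.01] [0.0, 0.109, 0.0]
[-1.23, 0.0, 0.06] [0.0, 0.164, 0.0]
[-1.63, -0.0, 0.18] [0.0, 0.218, -0.0]
[-2.01, 0.0, 0.35] [0.0, 0.273, 0.0]
[-2.36, 0.0, 0.57] [0.0, 0.327, -0.0]
[-2.69, -0.0, 0.83] [0.0, 0.382, 0.0]
[-2.98, 0.0, 1.14] [-0.0, 0.436, -0.0]
```

```bash
python3 -m pendant '[[0,[-0.2,0,-0.02],[0,0.028,0]],[0,[-0.41,0,-0.03],[0,0.055,0]],[0,[-0.62,0,-0.02],[0,0.08,0]],[0,[-0.83,0,-0.01],[0,0.109,0]],[0,[-1.03,0,0.02],[0,0.137,0]],[0,[-1.23,0,0.06],[0,0.164,0]],[0,[-1.23,0,0.06],[0,0.164,0]]]'>/dev/null; python3 -c "
from h import *
state()
for i in range(4,9): go(knob(1.2-.9*i/8,.05),25*i/8,(knob(1.2-.9*3/8,.05),25*3/8))"
```

```text
t 9.72 G [-50.8 -61.3 157.1] err [0.1 9.9 0.1] Fbox [4.9 3.4 4.6] w 13.4 grip 48.7 q [-0.51  0.18  1.85  0.19  1.11 -0.04]
[-0.41, -0.0, 0.06] [0.0, 0.055, -0.0]
[-0.81, 0.0, 0.16] [0.0, 0.109, -0.0]
[-1.2, 0.0, 0.32] [0.0, 0.164, -0.0]
[-1.56, -0.0, 0.53] [0.0, 0.218, -0.0]
[-1.9, 0.0, 0.78] [-0.0, 0.273, -0.0]
```

```bash
S='from h import *;state()'; python3 -m pendant '[[0,[-0.2,0,0.03],[0,0.028,0]],[0,[-0.41,0,0.06],[0,0.055,0]],[0,[-0.61,0,0.11],[0,0.08,0]],[0,[-0.81,0,0.16],[0,0.109,0]],[0,[-0.81,0,0.16],[0,0.109,0]]]'>/dev/null; python3 -c "$S"; python3 -m pendant '[[0,[-0.2,0,0.08],[0,0.028,0]],[0,[-0.38,0,0.16],[0,0.055,0]],[0,[-0.55,0,0.26],[0,0.08,0]],[0,[-0.72,0,0.37],[0,0.109,0]],[0,[-0.9,0,0.5],[0,0.14,0]],[0,[-1.05,0,0.65],[0,0.164,0]],[0,[-1.05,0,0.65],[0,0.164,0]]]'>/dev/null; python3 - <<'E'
from h import *
state();print(knob(.3,.05,-61))
p,d=arm.grab_frame('wrist');cv2.imwrite('pics/w5.png',p[:,:,::-1])
E
```

```text
t 10.13 G [-61.  -61.4 153.6] err [ 0.1 16.1  0.1] Fbox [4.8 2.5 4.9] w 13.1 grip 48.6 q [-0.58  0.18  1.87  0.31  1.12 -0.17]
t 10.72 G [-73.4 -61.4 143.6] err [ 0.2 25.3  0. ] Fbox [-0.6  3.6  7.1] w 13.2 grip 49.4 q [-0.68  0.22  1.89  0.48  1.15 -0.36]
[-76.75304266 -61.         146.28989033]
```

View pics/w5.png

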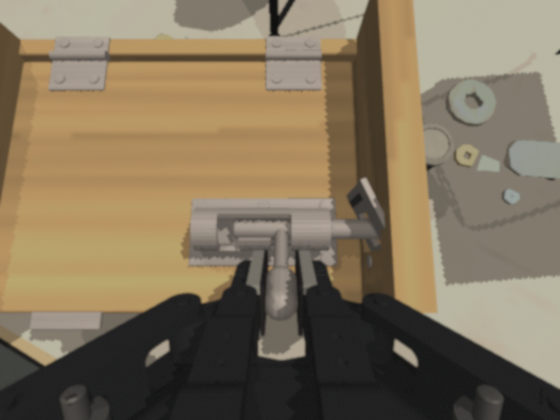

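The stem at (281,245) is in the slot by the right-hand barrel piece, and the knob at (281,295) is low at the front. I'll lower it a bit more, then release.

```bash
S='from h import *;state()'; python3 -m pendant '[[0,[-0.25,0,0.14],[0,0.03,0]],[0,[-0.5,0,0.28],[0,0.06,0]],[0,[-0.5,0,0.28],[0,0.06,0]]]'>/dev/null; python3 -c "$S"; python3 -m pendant '[[0.25,[0,0,0],[0,0,0]],[0.3,[0,0,0],[0,0,0]],[0.45,[0,0,0],[0,0,0]],[0.6,[0,0,0],[0,0,0]],[0.7,[0,0,0],[0,0,0]],[0.7,[0,0,0],[0,0,0]],[0.7,[0,0,0],[0,0,0]],[0.7,[0,0,0],[0,0,0]]]'>/dev/null; python3 -c "$S"
```

```text
t 11.02 G [-78.1 -61.3 138.4] err [ 0.2 28.7  0. ] Fbox [-0.2  5.3  7.3] w 13.0 grip 49.9 q [-0.72  0.24  1.89  0.54  1.17 -0.42]
t 11.68 G [-78.  -62.2 138.6] err [-0.  28.6 -0. ] Fbox [-0.7  0.5 -0.4] w 59.8 grip 0.0 q [-0.72  0.24  1.89  0.54  1.16 -0.42]
```

```bash
S='from h import *;state()'; python3 -m pendant '[[0.7,[0,0,-1.5],[0,0,0]],[0.7,[0,0,-4],[0,0,0]],[0.7,[0,0,-7],[0,0,0]],[0.7,[0,0,-9],[0,0,0]],[0.7,[0,0,-9],[0,0,0]],[0.7,[0,0,-9],[0,0,0]]]'>/dev/null; python3 -c "$S"; python3 - <<'E'
from h import *
m=arm.camera_model('wrist');p,d=arm.grab_frame('wrist');cv2.imwrite('pics/w6.png',p[:,:,::-1])
wb=((cloud(d,m)-C)@Rb)*1000
s=(wb[...,2]>125)&(wb[...,2]<160)&(wb[...,1]<-45)&(wb[...,1]>-80)&(wb[...,0]>-105)&(wb[...,0]<-60)
print(s.sum(),wb[s].mean(0),wb[s].min(0),wb[s].max(0))
for th in (0,.04,.08):print(knob(0,th,-62),pix(b2w(knob(0,th,-62)),m))
r=(wb[...,1]<-100)&(wb[...,1]>-106)&(abs(wb[...,0]+44)<3)&(wb[...,2]>100);print("rod top",np.median(wb[r],axis=0),r.sum())
E
```

```text
t 12.18 G [-121.6  -63.2  218.9] err [-0.2 28.5 -0. ] Fbox [-0.   0.9 -0.1] w 60.2 grip 0.0 q [-0.79  0.14  1.84  0.5   1.33 -0.41]
700 [-82.00150386 -61.26791085 141.64212019] [-95.75321528 -68.3864957  125.54479958] [-60.12369038 -54.02017671 149.21285205]
[-86.6901582  -62.         127.44044004] [279.11509341 236.1040482 ]
[-85.30754053 -62.         133.68122614] [279.08743312 232.91930582]
[-83.67646391 -62.         139.86173032] [279.05903943 229.23512805]
rod top [ -44.1016137  -103.07496235  118.01950643] 56
```

View pics/w6.png

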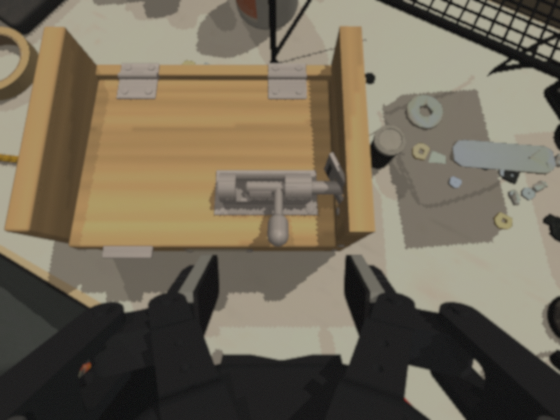

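```bash
python3 - <<'E'
from h import *
import pickle
def ana(wb,yc):
    l=(wb[...,0]>-70)&(wb[...,0]<40)&(wb[...,1]>0)&(wb[...,1]<90)&(wb[...,2]>85)&(wb[...,2]<135)
    q=wb[l]; th=-np.polyfit(q[:,0],q[:,2],1)[0]
    s=(abs(wb[...,1]-yc)<2.5)&(wb[...,0]<-62)&(wb[...,0]>-100)&(wb[...,2]>119)
    k=wb[s]; a=-np.polyfit(k[:,0],k[:,2],1)[0]
    print("theta",th,"knob ridge: n",len(k),"slope deg",np.rad2deg(np.arctan(a)),np.round(np.median(k,0),1),"z at x=-80",np.polyval(np.polyfit(k[:,0],k[:,2],1),-80))
ana(((cloud(np.load('pics/w1.npy'),pickle.load(open('pics/w1.pkl','rb')))-C)@Rb)*1000,-34)
p,d=arm.grab_frame('wrist');ana(((cloud(d,arm.camera_model('wrist'))-C)@Rb)*1000,-61.3)
E
```

```text
theta 0.1250496744552524 knob ridge: n 356 slope deg 30.13219195063038 [-80.3 -34.  152.5] z at x=-80 150.5966530160453
theta 0.04882812831330045 knob ridge: n 311 slope deg 29.85880692938398 [-82.3 -61.  143.5] z at x=-80 140.4565546202066
```

```bash
python3 -c "
from bench import arm
print(arm.sign_off())"
```

```text
the job is handed in; nothing more can be done
None
```

The lid is pressed down and bolted. The bolt went through the keep to its stop, the handle rests in the far notch (measured about 0.07 rad), and the lid sits at about 0.05 rad. The knob is released, and I handed the job in at about 12 s; no verdict came back.

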